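# Change the drum on the bench spindle sander and give it a trial run

## Task

Change the drum on the bench sander: pull the slim sanding drum off the upright spindle and stand it upright on a clear patch of the bench top, then fit the widest of the three drums, its notches in line with the spindle's cross pin, and press it down past the sprung balls until it is fully home on its seat. Then give it a trial run with the two-step button on the sander's front: press it to its first stop and keep it there for about a second, then press it fully down, and let go. Leave the other drum and the jar as they stand, and knock nothing over.

Things in the scene. Friction and masses are not known exactly. Their poses are not given: they have to be found in the camera images.
- sander: Bench spindle sander, fixed, turned up to 0.35 rad. Origin on the bench under the spindle's axis, z up, -x its front, y along the spindle's cross pin. Grey housing; bright flat table x -85 to 70, y -86 to 86 mm, top 95 mm up; lower control apron in front, x -133 to -81, y -75 to 75 mm, top 76 mm up; black dust spigot at the back, out to x 95.
- seat (a point): Centre of the spindle's seat, a flat steel flange 44 mm across, 98 mm above the bench; axes as the sander's. The steel spindle rises from it: 16 mm thick, with a cross pin through its foot: 5 mm thick, 38 mm long, along this point's y, its top 7 mm above the seat.
- spindle_tip (a point): Top of the spindle on its axis, 60 mm above the seat; the last 6 mm taper. 20 mm above the seat two sprung balls stand 3 mm out of the spindle, on its +x and -x sides: a drum let down by its own weight stops on them with its underside about 14 mm above the seat, and a downward push of about 8 to 12 N takes it past them.
- wide_drum: The widest sanding drum: 58 mm across, 70 mm tall without its bar, 0.18 to 0.28 kg, brown sleeve, steel ends, standing upright. Origin at the centre of its underside, z up. Two notches in its lower rim, at +y and -y, 10 mm wide and 8 mm high, go over the cross pin: it goes home only with its y along the seat's y, either way round, within about 0.12 rad. Blind bore from below (see drum_bar).
- drum_bar (a point): Centre of the finger bar on top of the widest drum, 79 mm above its origin. The bar is dark steel, 12 mm thick along the drum's x, 34 mm long along its y (in line with the notches), 18 mm high: from 70 to 88 mm above the underside. The bore is 19 mm wide and 64 mm deep, widened to 24 mm in its lowest 8 mm and from 13 to 27 mm (groove in which the balls hold it when home).
- middle_drum: A drum 44 mm across of the same make and height (bar 34 x 12 mm), standing on the bench, to be left there; origin at the centre of its underside.
- slim_drum: The slim drum, 33 mm across, now home on the spindle (origin, the centre of its underside, at the seat), to come off: straight up by 60 mm or more, the sprung balls letting go of it at 8 to 14 N. Same make and height as the widest: finger bar 12 mm thick along its x, 27 mm long along its y, from 70 to 88 mm above its underside. 0.12 kg.
- screw_jar: Glass jar of screws with a red lid, 62 mm across, 80 mm tall, standing among the drums; origin at the centre of its underside.
- button_top (a point): Centre of the top of the two-step push button, a grey round cap 27 mm across in a bright ring at the sander's -y end of the apron (right-hand from the robot), 93.5 mm above the bench when free; pressed straight down. The small black rocker at the other end is not part of the job.
- first_step (a joint): First step of the button: 0 free, 0.005 m at the first stop; 1.6 N to start, 3.6 N at the stop.
- second_step (a joint): Second step of the button, after the first stop: 0 until about 14 N, 0.004 m when fully down, at 16 N (cap 9 mm down in all). Both steps spring back when let go.
- glue_bottle: Glue bottle, 62 mm across, 158 mm tall, at the near left; fixed bystander.
- spray_can: Spray can, 53 mm across, 152 mm tall, at the back; fixed bystander.
- wax_tin: Flat round tin with a green lid, 79 mm across, 34 mm tall, at the back; bystander, origin at the centre of its underside.
- offcut_block: Plain wood block, 65 x 70 x 40 mm, at the back left corner; bystander, origin at the centre of its underside.
There are look-alikes about, which are no part of the job. Leave any blue look-alike of the wide_drum alone.

How it is judged (in metres and radians):
On the way, in this order (a step that is already met when the one before it is completed fails the run):
1. the slim drum is off the spindle and stands upright on the bench top (height (world z) of slim_drum between -0.006 and 0.006 m and angle between slim_drum's own z axis and vertical below 0.1 rad), for 0.2 s.
2. the widest drum is fully home on the spindle's seat, over the cross pin (z of wide_drum in the frame of seat between -0.003 and 0.003 m and horizontal distance between wide_drum and seat below 0.004 m and angle between wide_drum's own z axis and vertical below 0.08 rad), for 0.2 s.
3. with the drum home, the button is pressed to its first stop and kept there for at least half a second (value of joint first_step above 0.0035 m and value of joint second_step below 0.0015 m and z of wide_drum in the frame of seat below 0.004 m), for 0.5 s.
4. the button is then pressed fully down (value of joint second_step above 0.0028 m and z of wide_drum in the frame of seat below 0.004 m), for 0.1 s.
At the end, for the whole second after the job is handed in: Widest drum at rest on the spindle: underside within 3 mm of the seat, centred to 4 mm, upright to 0.08 rad, notches over the pin (0.2 rad); button released and up; slim drum at rest on the bench top, upright to 0.1 rad; middle drum and jar within 30 mm of where they stood (all of step 1 and all of step 2 and angle between the y axis of wide_drum and the y axis of seat, either way round below 0.2 rad and linear speed of each of wide_drum, slim_drum below 0.02 m/s and value of joint each of first_step, second_step below 0.0015 m and distance of each of middle_drum, screw_jar from where it was at the start of the episode below 0.03 m); the robot touches nothing.
It fails at once if the button is pressed fully down while the widest drum is not home (value of joint second_step above 0.0028 m and z of wide_drum in the frame of seat above 0.006 m).
It fails at once if a drum not being fitted or the jar is knocked over, or the middle drum or the jar is shoved away (angle between any of middle_drum, slim_drum, screw_jar's own z axis and vertical above 0.5 rad or distance of any of middle_drum, screw_jar from where it was at the start of the episode above 0.04 m).
It also fails if it takes over 69 s, if anything falls off the work surface, if the arm or the gripper's body presses on something with over 40 N, if the wrist force passes 120 N, or if a joint passes its speed limit or range.

## Robot

A 6-joint arm with a two-finger parallel gripper is mounted at the origin on the work surface; the furniture and walls round the work are solid. World frame = base frame: x ahead of the robot, y to its left, z up, the work surface at z = 0. Lengths are in mm, angles in degrees, forces in N, time in s.
With the tool pointing down it reaches from about 350 to 850 mm from the base axis. Payload 8.1 kg.
Tool frame: the origin (TCP) lies between the finger pads; the fingertips stand 11 mm ahead of it and the grasp point (between the pads) lies 8 mm behind it; z points along the fingers, y is the line along which they close (so a half turn about z gives the same grasp; the last joint's range is limited). The gripper opens to 85 mm and grips with 20 to 120 N. Pads are 22 mm wide; open, the fingers measure 114 mm over their backs; the gripper's body (76 mm by 85 mm) begins 54 mm behind the grasp point. The pads swing forward as they close: fully open they stand 13 mm farther back than shut.
Start: joints at [-72.044, 7.471, 85.268, -0, 87.261, -4.893], TCP at [233.008, -552.913, 242.292] pointing down, gripper open.
Joint ranges: [-169.43, 169.43], [-51.17, 129.36], [1.28, 143.12], [-76.62, 256.62], [0, 156.53], [-152.29, 152.29]. Speed limits (degrees/s): [136.94, 136.94, 159.86, 180, 180, 180].

## Interface

Orientations are given as [roll, pitch, yaw] about the fixed x, y, z axes, in that order (R = Rz(yaw) Ry(pitch) Rx(roll)).
In Python, from bench import r, snapshot, get_calibration gives the robot as it stands.
- The arm moves only by the tool step_arm, never from a script. Its argument "rows" is a list of rows, each a list of 2 entries, a list of its own where there are three numbers: the shift along the tool's x, y, z in mm, then the turn about the tool's z in degrees. In form: [[[tx, ty, tz], yaw], ...]. A call has 1 to 12 rows; each row is the pose to reach, as a shift and turn from the pose commanded when the call began, along the tool's axes at that moment; what a row does not reach only later rows make up. A row lasts 1/10 s, in which the tool goes at most 50 mm and 8.59 degrees, less where a joint would pass 70% of its speed; a pose out of reach is approached as far as the arm can. A call with a gripper value outside its range is refused whole. "fingers" is the opening, from 0 (shut) to 1 (fully open), set as the call begins (left out, the last holds). The fingers move at their own pace and stop on an object; "squeeze" is the grip in N (left out, the last holds). Time passes only in rows, so rows that repeat a pose let the fingers close. It gives the time, the measured TCP pose, the force, the opening and the grip force at its end, in the units of the state.
- r.sense(): the state, without advancing time (a new reading comes with each control period).
- snapshot(name): name is "scene" or "top"; returns the picture (384x512x3 uint8, blue, green, red); there is no depth.
- get_calibration(name): a dict with "fovy" (degrees; the focal length in pixels is half the picture's height over the tangent of half this angle, whatever the lens; pixels are square), "cx", "cy" (the principal point, pixels), "eye" and "orientation" of the camera in the world. Camera axes: x right, y up, looking along -z (the intrinsics and any distortion apply to the point x, -y, -z); pixel columns grow to the right and rows downward; lengths in mm; the calibration is good to about 2 mm. A picture is of the moment at which its call begins. get_calibration takes no time and is no camera call.
- r.hand_in(): hands the job in; it is judged then, once.
The state is a dict: "time": time; "joint_pos": joint angles; "qd": joint speeds; "joint_efforts": joint torques, N m; "tool_pos": TCP position; "tcp_rot": TCP orientation; "ft_force": force on the tool from outside, world axes, zero at the start; "wrist_torque": the same for the moment, N m; "finger_gap": finger opening in mm; "grip_force": force on a finger pad.
Only numpy, scipy, OpenCV 4.12 (cv2) and the standard library are available. Lean on these libraries where they do the work, as an engineer would, in place of code of your own. Each camera call takes 0.05 s, during which the arm holds its last target. There are 200 camera calls.

## Working session

There is one attempt and no reset: what is moved stays moved. The work goes in short steps, Python scripts to look and compute and a tool call to move; the robot and the scene stay as the last step left them, time stands still between calls to the robot, and variables do not carry over. Pictures are saved under pics/ and viewed, at most 10 in all, crops included, and the job is handed in when it is done.

Besides the shell and the picture viewer there is one more tool, called after ">>>" as name(argument=value, ...), one argument or row to a line, values as JSON. step_arm: Moves the arm, as the interface text tells. Its arguments: {"type":"object","properties":{"rows":{"type":"array"},"fingers":{"type":"number"},"squeeze":{"type":"number"}},"required":["rows"]}

```bash
mkdir -p pics; ls; python3 - <<'E'
from bench import r,snapshot,get_calibration
import cv2
for n in("scene","top"):
    print(n,get_calibration(n)); cv2.imwrite(f"pics/{n}0.png",snapshot(n))
print(r.sense())
E
```

```text
pics
scene {'fovy': 43.24297121120085, 'cx': 252.88717839010454, 'cy': 188.76112531814425, 'eye': array([-305.37474113,  453.23203148,  763.84246562]), 'orientation': array([  53.05590206,    1.20509842, -118.12356372])}
top {'fovy': 42.73580844184631, 'cx': 254.66750137688817, 'cy': 192.07799550078246, 'eye': array([ 292.09586176,   91.74519824, 1496.92835871]), 'orientation': array([  6.72075893,  -1.37756804, -91.50348447])}
{'time': 0.1, 'joint_pos': array([-7.20449750e+01,  7.51085526e+00,  8.53251805e+01,  1.99544904e-03,
        8.72612117e+01, -4.89276345e+00]), 'qd': array([ 0.04119544, -0.13408176, -0.123644  ,  0.02186441,  0.02013906,
       -0.06522067]), 'joint_efforts': array([ 1.41340879e-03, -5.70953751e+01, -5.01940155e+01, -8.63686296e-05,
        8.14495375e-03, -3.18045306e-05]), 'tool_pos': array([ 232.8543821 , -552.44294732,  241.32802214]), 'tcp_rot': array([-1.79903277e+02, -1.02800800e-02,  2.28476827e+01]), 'ft_force': array([ 0.46846432, -0.22032479, -0.41211186]), 'wrist_torque': array([ 0.06990886, -0.0026016 , -0.01110017]), 'grip_force': 0.0, 'finger_gap': 85.08151588338323}
```

View pics/scene0.png

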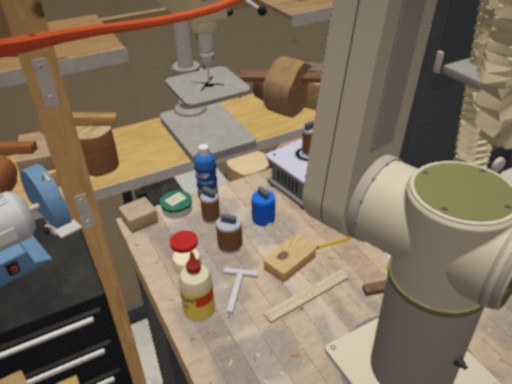

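View pics/top0.png

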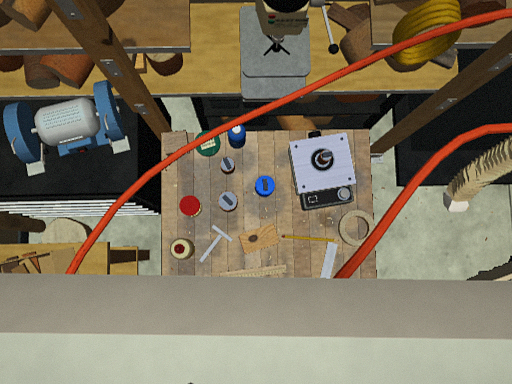

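The bench shows clearly in the top view: the sander sits near (322,160), the wide drum near (228,201), the middle drum near (227,165), the jar near (190,205), and the blue look-alike near (265,186). In the scene view the wide drum is near (229,233). Next I'll enlarge the top view.

```bash
cat > h.py <<'E'
from bench import r,snapshot,get_calibration
import numpy as np, cv2
from scipy.spatial.transform import Rotation as R
def cam(n):
    c=get_calibration(n); f=192/np.tan(np.radians(c["fovy"]/2))
    return c,f,R.from_euler("xyz",c["orientation"],degrees=True).as_matrix()
def cast(n,u,v,z):
    c,f,M=cam(n); d=M@np.array([(u-c["cx"])/f,-(v-c["cy"])/f,-1]); e=np.array(c["eye"])
    return e+d*(z-e[2])/d[2]
def proj(n,p):
    c,f,M=cam(n); q=M.T@(np.array(p)-c["eye"]); return np.array([c["cx"]-f*q[0]/q[2], c["cy"]+f*q[1]/q[2]])
E
python3 - <<'E'
from h import *
t=cv2.imread("pics/top0.png")
a=cv2.resize(t[120:230,280:370],None,fx=5,fy=5,interpolation=cv2.INTER_CUBIC)
b=cv2.resize(t[140:250,170:240],None,fx=5,fy=5,interpolation=cv2.INTER_CUBIC)
cv2.imwrite("pics/z0.png",np.hstack([a,b]))
for n,u,v,z in [("slim",322,158,186),("wide",228,201,88),("mid",227,165,88),("jar",190,205,80),("button",345,193,93)]: print(n,cast("top",u,v,z).round())
E
```

```text
slim [ 535. -130.  186.]
wide [433. 131.  88.]
mid [538. 132.  88.]
jar [425. 241.  80.]
button [ 448. -208.   93.]
```

View pics/z0.png

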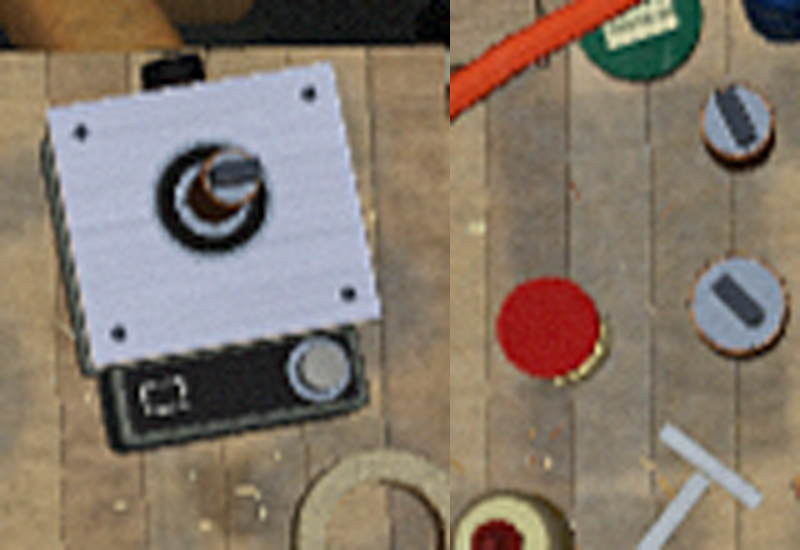

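The crop shows the slim bar at about px (326,154) and the wide drum's top at about (227,200), with its bar at 45° in the picture. The button is near (344,193). Masks will give finer values.

```bash
python3 - <<'E'
from h import *
S=8
t=cv2.imread("pics/top0.png")
def blob(box,fn,seed,z,name):
    u0,v0,u1,v1=box; a=cv2.resize(t[v0:v1,u0:u1],None,fx=S,fy=S,interpolation=cv2.INTER_CUBIC)
    m=fn(a).astype(np.uint8); n,l,st,ce=cv2.connectedComponentsWithStats(m)
    sx,sy=int((seed[0]-u0)*S),int((seed[1]-v0)*S); k=l[sy,sx]
    if k==0: print(name,"seed miss",a[sy,sx]); return
    c=cv2.findContours((l==k).astype(np.uint8),cv2.RETR_EXTERNAL,cv2.CHAIN_APPROX_NONE)[0]
    c=max(c,key=len); rect=cv2.minAreaRect(c); P=cv2.boxPoints(rect)
    tr=lambda p:cast("top",u0+(p[0]+.5)/S-.5,v0+(p[1]+.5)/S-.5,z)[:2]
    W=np.array([tr(p) for p in P]); e=[W[1]-W[0],W[2]-W[1]]; L=[np.linalg.norm(x) for x in e]
    d=e[int(np.argmax(L))]; print(name,tr(rect[0]).round(1),"sizes",np.round(L,1),"long axis deg",round(np.degrees(np.arctan2(d[1],d[0]))%180,1),"px",(np.array(rect[0])/S+[u0,v0]).round(1))
g=lambda a:a.max(2).astype(int)
s=lambda a:a.max(2).astype(int)-a.min(2)
bar=lambda a:(g(a)<115)&(s(a)<40)
blob((310,140,345,175),lambda a:(g(a)<120)&(s(a)<30)&(a[...,0]>50),(326.5,154),186,"slimbar")
blob((215,185,242,215),bar,(227.6,200),88,"widebar")
blob((215,185,242,215),lambda a:(a[...,0]>95),(222,201),70,"widetop")
blob((215,150,242,178),lambda a:(a[...,0]>95),(222,165),70,"midtop")
blob((280,120,370,230),lambda a:(a[...,0]>140),(300,160),95,"table")
blob((332,184,352,206),lambda a:(g(a)>120),(344.5,193.5),93,"button")
E
```

```text
slimbar [ 531.2 -129.4] sizes [62.  61.5] long axis deg 88.8 px [322.4 159.8]
widebar [436.3 132.6] sizes [13.3 35.8] long axis deg 43.6 px [227.9 200.4]
widetop [439.3 131.5] sizes [78.7 87.7] long axis deg 178.7 px [228.4 199.9]
midtop [545.9 129.3] sizes [79.3 83.3] long axis deg 178.7 px [228.4 163.9]
table [ 539.5 -145.3] sizes [175.3 157.6] long axis deg 99.0 px [322.7 162.5]
button [ 446.3 -202.6] sizes [35.2 35. ] long axis deg 96.8 px [343.7 194. ]
```

```bash
cat >> h.py <<'E'
def to(p,yaw=None):
    s=r.sense(); M=R.from_euler("xyz",s["tcp_rot"],degrees=True).as_matrix()
    d=M.T@(np.array(p,float)-s["tool_pos"])
    y=None if yaw is None else (-(yaw-s["tcp_rot"][2])+180)%360-180
    print("shift",d.round(1),"turn",y); return d
E
python3 - <<'E'
from h import *
print("slimbar",cast("top",326.2,153.8,186).round(1), "seat ring",cast("top",280+213.5/5-.5,120+198.5/5-.5,98).round(1))
print("place",cast("top",266,155,0).round(1), "blue",cast("top",265,186,80).round(), "can",cast("top",237,135,150).round())
o=np.array([547,-144]);c,s=np.cos(np.radians(9)),np.sin(np.radians(9))
to([547,-144,240],9); to([547,-144,240],99)
E
```

```text
slimbar [ 546.2 -141.5  186. ] seat ring [ 547.6 -144.8   98. ]
place [582.5  12.9   0. ] blue [475.  23.  80.] can [612. 100. 150.]
shift [ 448.1 -254.4    1.8] turn 13.84768272820267
shift [ 448.1 -254.4    1.8] turn -76.15231727179734
```

>>> step_arm(
  rows=[
    [[448, -254, 0], 13.8],
    [[448, -254, 0], 13.8],
    [[448, -254, 0], 13.8],
    [[448, -254, 0], 13.8],
    [[448, -254, 0], 13.8],
    [[448, -254, 0], 13.8],
    [[448, -254, 0], 13.8],
    [[448, -254, 0], 13.8],
    [[448, -254, 0], 13.8],
    [[448, -254, 0], 13.8],
    [[448, -254, 0], 13.8],
    [[448, -254, 0], 13.8],
  ],
  fingers=0.7,
)

```text
time: 1.3
tool_pos: [547.9, -142.8, 241.6]
tcp_rot: [-180.0, 0.0, 9.3]
ft_force: [-0.5, -0.6, -0.2]
finger_gap: 60.1
grip_force: 0.0
```

```bash
python3 - <<'E'
from h import *
print({k:np.round(v,1) for k,v in r.sense().items()})
to([547,-143.5,182],9)
E
```

```text
{'time': np.float64(1.3), 'joint_pos': array([-19.8,   2.3,  90.8,   0. ,  87. ,  60.9]), 'qd': array([-3.5, -1.1,  1.2, -1.3,  0.3, -2. ]), 'joint_efforts': array([  2.2, -51.8, -50.6,   0.4,  -0.1,   0.6]), 'tool_pos': array([ 547.9, -142.8,  241.6]), 'tcp_rot': array([-180. ,    0. ,    9.3]), 'ft_force': array([-0.5, -0.6, -0.2]), 'wrist_torque': array([ 0. ,  0.1, -0. ]), 'grip_force': np.float64(0.0), 'finger_gap': np.float64(60.1)}
shift [-1.   0.6 59.6] turn 0.26199365579668665
```

>>> step_arm(
  rows=[
    [[0, 0, 30], 0],
    [[0, 0, 58], 0],
    [[0, 0, 59], 0],
    [[0, 0, 59], 0],
  ],
)

```text
time: 1.7
tool_pos: [546.1, -145.9, 183.0]
tcp_rot: [-180.0, 0.1, 9.0]
ft_force: [0.9, -0.1, 0.8]
finger_gap: 59.8
grip_force: 0.0
```

>>> step_arm(
  rows=[
    [[0, 0, 0], 0],
    [[0, 0, 0], 0],
    [[0, 0, 0], 0],
    [[0, 0, 0], 0],
    [[0, 0, 0], 0],
    [[0, 0, 0], 0],
    [[0, 0, 0], 0],
  ],
  fingers=0.1,
  squeeze=20,
)

```text
time: 2.4
tool_pos: [548.2, -144.8, 185.4]
tcp_rot: [180.0, -0.2, 9.1]
ft_force: [-1.6, 2.8, 6.3]
finger_gap: 26.4
grip_force: 19.6
```

```bash
python3 - <<'E'
from h import *
print({k:np.round(v,2) for k,v in r.sense().items()})
E
```

```text
{'time': np.float64(2.4), 'joint_pos': array([-2.000e+01,  4.140e+00,  9.483e+01,  3.000e-02,  8.088e+01,
        6.093e+01]), 'qd': array([ 0.01,  0.01, -0.06, -0.05, -0.04, -0.04]), 'joint_efforts': array([-1.320e+00, -4.946e+01, -4.662e+01, -8.200e-01, -8.300e-01,
       -1.000e-02]), 'tool_pos': array([ 548.19, -144.76,  185.4 ]), 'tcp_rot': array([ 1.7995e+02, -1.6000e-01,  9.0700e+00]), 'ft_force': array([-1.57,  2.78,  6.27]), 'wrist_torque': array([0.5 , 0.3 , 0.02]), 'grip_force': np.float64(19.65), 'finger_gap': np.float64(26.45)}
```

>>> step_arm(
  rows=[
    [[0, 0, 0], 0],
    [[0, 0, 0], 0],
    [[0, 0, 0], -5],
    [[0, 0, 0], -13],
    [[0, 0, 0], -21],
    [[0, 0, 0], -30],
    [[0, 0, 0], -38],
    [[0, 0, 0], -47],
    [[0, 0, 0], -55],
    [[0, 0, 0], -64],
    [[0, 0, 0], -72],
    [[0, 0, 0], -81],
  ],
  fingers=0.6,
)

```text
time: 3.6
tool_pos: [547.1, -145.0, 183.2]
tcp_rot: [-180.0, 0.0, 90.0]
ft_force: [1.5, 0.9, 0.3]
finger_gap: 51.1
grip_force: 0.0
```

>>> step_arm(
  rows=[
    [[0, 0, 0], -8.5],
    [[0, 0, 0], -9],
    [[0, 0, 0], -9],
  ],
)

```text
time: 3.9
tool_pos: [547.2, -145.0, 183.3]
tcp_rot: [-180.0, 0.0, 98.4]
ft_force: [-0.3, -0.1, 0.3]
finger_gap: 51.3
grip_force: 0.0
```

>>> step_arm(
  rows=[
    [[0, 0, 0], 0],
    [[0, 0, 0], 0],
    [[0, 0, 0], 0],
    [[0, 0, 0], 0],
    [[0, 0, 0], 0],
    [[0, 0, 0], 0],
    [[0, 0, 0], 0],
    [[0, 0, 0], 0],
  ],
  fingers=0.0,
  squeeze=60,
)

```text
time: 4.7
tool_pos: [547.4, -144.9, 183.5]
tcp_rot: [180.0, 0.0, 98.6]
ft_force: [0.8, -0.4, 2.0]
finger_gap: 10.2
grip_force: 61.5
```

```bash
python3 - <<'E'
from h import *
print({k:np.round(v,2) for k,v in r.sense().items()})
E
```

```text
{'time': np.float64(4.7), 'joint_pos': array([-20.02,   4.23,  94.93,  -0.  ,  80.82, -28.66]), 'qd': array([-0.04,  0.07, -0.11,  0.04, -0.03,  0.03]), 'joint_efforts': array([ 9.000e-02, -5.141e+01, -4.742e+01,  2.000e-02,  1.700e-01,
       -2.000e-02]), 'tool_pos': array([ 547.38, -144.93,  183.52]), 'tcp_rot': array([1.7998e+02, 1.0000e-02, 9.8640e+01]), 'ft_force': array([ 0.84, -0.36,  2.  ]), 'wrist_torque': array([-0.  , -0.12, -0.03]), 'grip_force': np.float64(61.46), 'finger_gap': np.float64(10.22)}
```

>>> step_arm(
  rows=[
    [[0, 0, -8], 0],
    [[0, 0, -16], 0],
    [[0, 0, -26], 0],
    [[0, 0, -38], 0],
    [[0, 0, -52], 0],
    [[0, 0, -66], 0],
    [[0, 0, -78], 0],
    [[0, 0, -78], 0],
  ],
)

```text
time: 5.5
tool_pos: [548.4, -145.3, 264.4]
tcp_rot: [179.8, 0.1, 98.6]
ft_force: [-0.0, -0.3, -0.9]
finger_gap: 10.0
grip_force: 61.2
```

```bash
python3 - <<'E'
from h import *
print(r.sense()["ft_force"])
to([582,13,261],98.6);to([582,13,120],98.6)
E
```

```text
[-0.03937358 -0.251918   -0.85967048]
shift [151.5  57.    3.3] turn 0.04309484348337378
shift [151.8  56.4 144.3] turn 0.04309484348337378
```

>>> step_arm(
  rows=[
    [[35, 13, 0], 0],
    [[75, 28, 0], 0],
    [[115, 43, 0], 0],
    [[145, 54, 0], 0],
    [[152, 57, 15], 0],
    [[152, 57, 45], 0],
    [[152, 57, 85], 0],
    [[152, 57, 125], 0],
    [[152, 57, 155], 0],
    [[152, 57, 168], 0],
    [[152, 57, 168], 0],
    [[152, 57, 168], 0],
  ],
)

```text
time: 6.7
tool_pos: [581.5, 13.6, 94.5]
tcp_rot: [179.9, 0.0, 98.6]
ft_force: [0.6, 0.5, -1.0]
finger_gap: 9.9
grip_force: 61.1
```

```bash
python3 - <<'E'
from h import *
print(r.sense()["ft_force"],r.sense()["tool_pos"])
cv2.imwrite("pics/s1.png",cv2.resize(snapshot("scene")[120:320,110:360],None,fx=3,fy=3))
E
```

```text
[ 0.56538706  0.50720014 -1.01006097] [581.4546614   13.59240073  94.45363607]
```

View pics/s1.png

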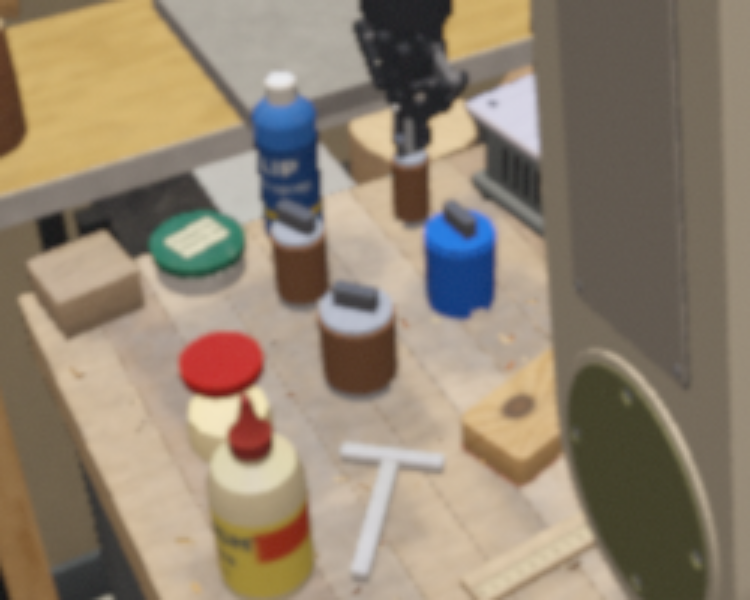

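The slim drum hangs upright just above a clear patch, at crop (410,190). I'll lower it until it touches.

>>> step_arm(
  rows=[
    [[0, 0, 3], 0],
    [[0, 0, 5], 0],
    [[0, 0, 7], 0],
    [[0, 0, 9], 0],
    [[0, 0, 9], 0],
    [[0, 0, 9], 0],
  ],
)

```text
time: 7.35
tool_pos: [581.4, 13.9, 85.5]
tcp_rot: [179.9, 0.0, 98.6]
ft_force: [-2.1, -0.8, 6.0]
finger_gap: 10.2
grip_force: 62.1
```

>>> step_arm(
  rows=[
    [[0, 0, -1.5], 0],
    [[0, 0, -1.5], 0],
    [[0, 0, -1.5], 0],
  ],
)

```text
time: 7.65
tool_pos: [580.6, 14.0, 85.6]
tcp_rot: [-180.0, -0.0, 98.6]
ft_force: [0.7, 0.0, -1.3]
finger_gap: 10.5
grip_force: 61.1
```

>>> step_arm(
  rows=[
    [[0, 0, 0], 0],
    [[0, 0, 0], 0],
    [[0, 0, 0], 0],
    [[0, 0, 0], 0],
    [[0, 0, 0], 0],
    [[0, 0, -10], 0],
    [[0, 0, -30], 0],
    [[0, 0, -60], 0],
    [[0, 0, -100], 0],
    [[0, 0, -100], 0],
  ],
  fingers=0.5,
)

```text
time: 8.65
tool_pos: [584.5, 13.8, 193.8]
tcp_rot: [179.4, 0.1, 98.6]
ft_force: [1.6, -0.2, 1.4]
finger_gap: 42.5
grip_force: 0.0
```

```bash
python3 - <<'E'
from h import *
i=snapshot("scene"); a=cv2.resize(i[150:250,180:300],None,fx=5,fy=5); cv2.imwrite("pics/s2.png",a)
to([436.3,132.6,183],133.6);to([436.3,132.6,183],-46.4)
E
```

```text
shift [ 139.6 -127.6    6.6] turn -34.95362070976489
shift [ 139.6 -127.6    6.6] turn 145.0463792902351
```

View pics/s2.png

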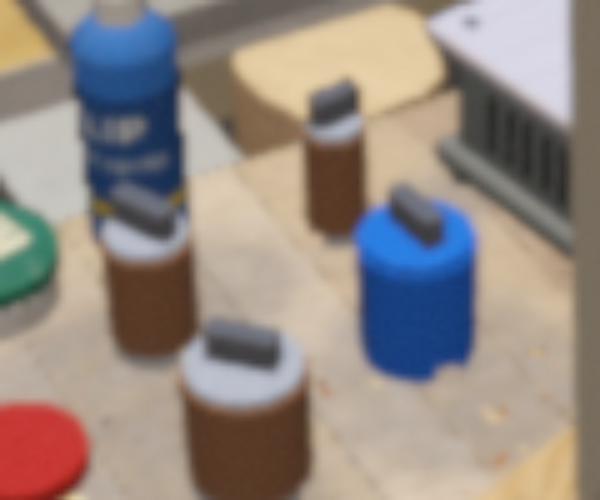

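The slim drum stands upright behind the blue look-alike. Next is the wide drum: I'll centre it by squeezing along the bar, then turn and grip across it.

>>> step_arm(
  rows=[
    [[30, -27, 0], -8],
    [[60, -54, 0], -16],
    [[90, -81, 0], -24],
    [[120, -108, 0], -32],
    [[138, -127, 10], -35],
    [[139, -128, 40], -35],
    [[139, -128, 75], -35],
    [[139, -128, 98], -35],
    [[139, -128, 104], -35],
    [[139, -128, 104], -35],
    [[139, -128, 104], -35],
  ],
  fingers=0.8,
)

```text
time: 9.8
tool_pos: [434.1, 132.2, 83.0]
tcp_rot: [179.9, 0.0, 133.6]
ft_force: [0.5, 0.3, 1.0]
finger_gap: 68.3
grip_force: 0.0
```

>>> step_arm(
  rows=[
    [[0, 0, 0], 0],
    [[0, 0, 0], 0],
    [[0, 0, 0], 0],
    [[0, 0, 0], 0],
    [[0, 0, 0], 0],
    [[0, 0, 0], 0],
    [[0, 0, 0], 0],
  ],
  fingers=0.1,
  squeeze=20,
)

```text
time: 10.5
tool_pos: [434.4, 132.4, 83.0]
tcp_rot: [179.9, 0.1, 133.6]
ft_force: [1.3, 0.9, 6.0]
finger_gap: 33.4
grip_force: 20.6
```

>>> step_arm(
  rows=[
    [[0, 0, 0], 0],
    [[0, 0, 0], 0],
    [[0, 0, -3], 5],
    [[0, 0, -3], 13],
    [[0, 0, -3], 21],
    [[0, 0, -3], 30],
    [[0, 0, -3], 38],
    [[0, 0, -3], 47],
    [[0, 0, -3], 55],
    [[0, 0, -3], 64],
    [[0, 0, -3], 72],
    [[0, 0, -3], 81],
  ],
  fingers=0.65,
)

```text
time: 11.7
tool_pos: [432.8, 132.0, 84.3]
tcp_rot: [-180.0, 0.1, 52.7]
ft_force: [0.2, -0.4, 0.5]
finger_gap: 55.4
grip_force: 0.0
```

>>> step_arm(
  rows=[
    [[0, 0, 0], 8.5],
    [[0, 0, 0], 9],
    [[0, 0, 0], 9],
  ],
)

```text
time: 12.0
tool_pos: [433.0, 132.1, 84.5]
tcp_rot: [-180.0, 0.0, 44.3]
ft_force: [-0.0, 0.4, -0.9]
finger_gap: 55.4
grip_force: 0.0
```

>>> step_arm(
  rows=[
    [[0, 0, 0], 0],
    [[0, 0, 0], 0],
    [[0, 0, 0], 0],
    [[0, 0, 0], 0],
    [[0, 0, 0], 0],
    [[0, 0, 0], 0],
    [[0, 0, 0], 0],
    [[0, 0, 0], 0],
    [[0, 0, 0], 0],
  ],
  fingers=0.0,
  squeeze=80,
)

```text
time: 12.9
tool_pos: [433.5, 132.2, 85.0]
tcp_rot: [180.0, -0.0, 44.1]
ft_force: [-0.6, -0.1, 5.4]
finger_gap: 9.7
grip_force: 80.0
```

```bash
python3 - <<'E'
from h import *
print({k:np.round(v,2) for k,v in r.sense().items()})
E
```

```text
{'time': np.float64(12.9), 'joint_pos': array([ 10.47,  -7.77, 117.52,  -0.  ,  70.22,  56.42]), 'qd': array([-0.06,  0.05, -0.14, -0.03, -0.  ,  0.03]), 'joint_efforts': array([-6.000e-02, -3.642e+01, -4.350e+01,  3.000e-02, -2.300e-01,
        4.000e-02]), 'tool_pos': array([433.51, 132.2 ,  85.05]), 'tcp_rot': array([ 1.7998e+02, -2.0000e-02,  4.4060e+01]), 'ft_force': array([-0.65, -0.09,  5.43]), 'wrist_torque': array([0.04, 0.09, 0.05]), 'grip_force': np.float64(80.04), 'finger_gap': np.float64(9.72)}
```

>>> step_arm(
  rows=[
    [[0, 0, -10], 0],
    [[0, 0, -30], 0],
    [[0, 0, -65], 0],
    [[0, 0, -105], 0],
    [[0, 0, -145], 0],
    [[0, 0, -175], 0],
    [[0, 0, -185], 0],
    [[0, 0, -185], 0],
  ],
)

```text
time: 13.7
tool_pos: [433.9, 132.3, 271.0]
tcp_rot: [179.9, -0.1, 44.0]
ft_force: [0.3, 0.0, -1.4]
finger_gap: 9.2
grip_force: 79.3
```

```bash
python3 - <<'E'
from h import *
print(r.sense()["ft_force"]); to([547.5,-145.8,268],98.8)
E
```

```text
[ 0.31974816  0.00929615 -1.38720503]
shift [-111.7  278.8    3.1] turn -54.750524664856016
```

>>> step_arm(
  rows=[
    [[-8, 20, 0], -4],
    [[-20, 50, 0], -10],
    [[-34, 84, 0], -16],
    [[-47, 118, 0], -23],
    [[-61, 152, 0], -30],
    [[-75, 186, 0], -37],
    [[-88, 220, 0], -44],
    [[-100, 250, 0], -50],
    [[-108, 269, 0], -53],
    [[-111, 277, 0], -54.7],
    [[-111.7, 278.8, 0], -54.7],
    [[-111.7, 278.8, 0], -54.7],
  ],
)

```text
time: 14.9
tool_pos: [545.9, -145.6, 267.4]
tcp_rot: [-179.8, -0.1, 98.7]
ft_force: [0.3, 0.1, -2.0]
finger_gap: 9.5
grip_force: 79.2
```

```bash
python3 - <<'E'
from h import *
print(r.sense()["ft_force"]); to([547.5,-145.8,248],98.8)
t=snapshot("top"); i=snapshot("scene")
cv2.imwrite("pics/t2.png",np.hstack([cv2.resize(t[110:220,270:370],None,fx=4,fy=4),cv2.resize(i[110:220,220:320],None,fx=4,fy=4)]))
E
```

```text
[ 0.26029473  0.06327058 -1.99297781]
shift [-0.5  1.6 19.4] turn -0.12778593417476714
```

View pics/t2.png

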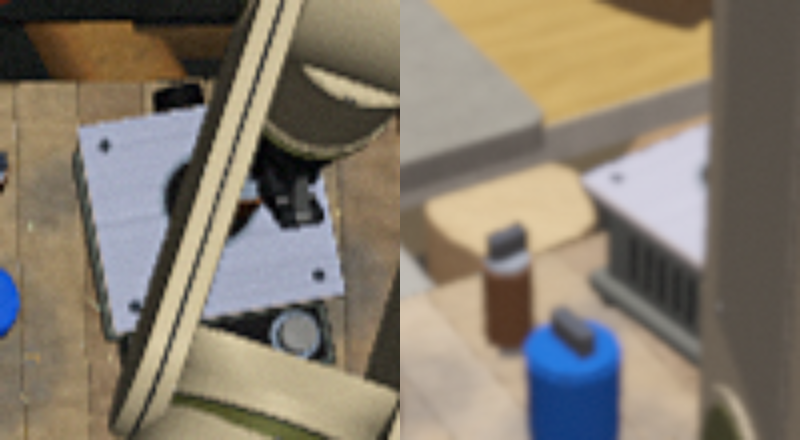

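The arm hides the spindle in both views, so I'll go by the measured numbers and feel the way down.

>>> step_arm(
  rows=[
    [[-0.3, 1, 8], 0],
    [[-0.3, 1, 16], 0],
    [[-0.3, 1, 19], 0],
    [[-0.3, 1, 19], 0],
    [[-0.3, 1, 19], 0],
    [[-0.3, 1, 19], 0],
  ],
)

```text
time: 15.6
tool_pos: [548.1, -146.1, 251.2]
tcp_rot: [180.0, 0.0, 98.7]
ft_force: [0.5, -0.2, -1.9]
finger_gap: 9.9
grip_force: 79.3
```

```bash
python3 - <<'E'
from h import *
print(r.sense()["ft_force"],r.sense()["wrist_torque"],r.sense()["tool_pos"]); to([547.5,-145.8,225],98.8)
E
```

```text
[ 0.49917114 -0.17466989 -1.8539167 ] [-0.0395362   0.01052245 -0.01815041] [ 548.08169934 -146.0960796   251.20500892]
shift [ 0.4 -0.5 26.2] turn -0.05098875765671096
```

>>> step_arm(
  rows=[
    [[0.2, -0.4, 5], 0],
    [[0.2, -0.4, 10], 0],
    [[0.2, -0.4, 15], 0],
    [[0.2, -0.4, 20], 0],
    [[0.2, -0.4, 25], 0],
    [[0.2, -0.4, 30], 0],
    [[0.2, -0.4, 34], 0],
    [[0.2, -0.4, 34], 0],
  ],
)

```text
time: 16.4
tool_pos: [547.1, -145.8, 215.9]
tcp_rot: [-179.9, -0.0, 98.7]
ft_force: [0.2, 0.5, -2.1]
finger_gap: 9.5
grip_force: 79.3
```

>>> step_arm(
  rows=[
    [[0, 0, 6], 0],
    [[0, 0, 12], 0],
    [[0, 0, 18], 0],
    [[0, 0, 23], 0],
    [[0, 0, 28], 0],
    [[0, 0, 33], 0],
    [[0, 0, 36], 0],
    [[0, 0, 38], 0],
    [[0, 0, 38], 0],
    [[0, 0, 38], 0],
  ],
)

```text
time: 17.4
tool_pos: [548.5, -146.4, 183.2]
tcp_rot: [179.8, 0.1, 98.8]
ft_force: [-10.9, 3.7, 27.0]
finger_gap: 9.4
grip_force: 83.2
```

>>> step_arm(
  rows=[
    [[0, 0, -3], 0],
    [[0, 0, -5], 0],
    [[0, 0, -5], 0],
    [[0, 0, -5], 0],
  ],
)

```text
time: 17.8
tool_pos: [547.2, -145.8, 183.1]
tcp_rot: [-180.0, -0.0, 98.7]
ft_force: [-1.1, -0.8, -0.7]
finger_gap: 9.5
grip_force: 79.6
```

>>> step_arm(
  rows=[
    [[0, 0, 0], 0],
    [[0, 0, 0], 0],
    [[0, 0, 0], 0],
    [[0, 0, 0], 0],
    [[0, 0, 0], 0],
    [[0, 0, -20], 0],
    [[0, 0, -40], 0],
    [[0, 0, -60], 0],
    [[0, 0, -60], 0],
  ],
  fingers=0.5,
)

```text
time: 18.7
tool_pos: [549.1, -146.5, 247.5]
tcp_rot: [179.7, 0.2, 98.7]
ft_force: [0.2, -0.7, 0.6]
finger_gap: 43.1
grip_force: 0.0
```

```bash
python3 - <<'E'
from h import *
print(r.sense()["ft_force"]); to([530,-300,300]); to([448,-203,150],60); print(r.sense()["joint_pos"])
E
```

```text
[ 0.16617421 -0.66478896  0.58389594]
shift [-149.   -42.   -52.3] turn None
shift [ -40.2 -109.    97. ] turn 38.74999195413534
[-2.01081501e+01  2.13450196e+00  9.03642462e+01  1.81079577e-03
  8.71675567e+01 -2.88586343e+01]
```

The drum is home: it held at 183.1 mm with the force gone. Next I'll close the fingers and go over the button.

>>> step_arm(
  rows=[
    [[-12, -33, 0], 0],
    [[-25, -70, 0], 0],
    [[-37, -100, 0], 0],
    [[-41, -108, 10], 0],
    [[-41, -108, 45], 0],
    [[-41, -108, 85], 0],
    [[-41, -108, 115], 0],
    [[-41, -108, 122], 0],
    [[-41, -108, 122], 0],
    [[-41, -108, 122], 0],
    [[-41, -108, 122], 0],
  ],
  fingers=0.0,
  squeeze=40,
)

```text
time: 19.8
tool_pos: [448.4, -203.5, 123.9]
tcp_rot: [179.8, 0.1, 98.8]
ft_force: [-0.3, 0.1, -0.3]
finger_gap: 0.2
grip_force: 0.0
```

```bash
python3 - <<'E'
from h import *
s=r.sense();print(s["ft_force"],s["tool_pos"],s["finger_gap"]); to([447,-203.5,104.5])
t=snapshot("top");i=snapshot("scene")
a=cv2.resize(t[110:220,280:380],None,fx=4,fy=4);b=cv2.resize(i[80:190,220:320],None,fx=4,fy=4)
cv2.imwrite("pics/t3.png",np.hstack([a,b]))
E
```

```text
[-0.29853334  0.0963331  -0.33436679] [ 448.36942738 -203.54394464  123.89888335] 0.24538524283265126
shift [ 0.3 -1.4 19.4] turn None
```

View pics/t3.png

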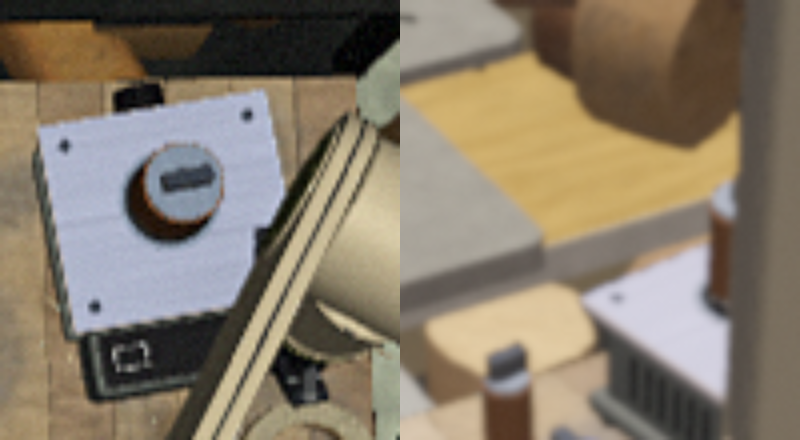

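The wide drum sits upright on the spindle with its bar along the pin, at crop (185,180), and the gripper is over the button. Now I'll press gently.

>>> step_arm(
  rows=[
    [[0.3, -1, 8], 0],
    [[0.3, -1, 15], 0],
    [[0.3, -1, 18], 0],
    [[0.3, -1, 20], 0],
    [[0.3, -1, 21], 0],
    [[0.3, -1, 21], 0],
  ],
)

```text
time: 20.5
tool_pos: [445.7, -202.6, 100.7]
tcp_rot: [-180.0, -0.0, 98.7]
ft_force: [-2.1, -0.3, 3.2]
finger_gap: 0.1
grip_force: 1.5
```

>>> step_arm(
  rows=[
    [[0, 0, 1.3], 0],
    [[0, 0, 2.3], 0],
    [[0, 0, 2.3], 0],
    [[0, 0, 2.3], 0],
  ],
)

```text
time: 20.9
tool_pos: [446.1, -202.8, 99.5]
tcp_rot: [180.0, 0.0, 98.8]
ft_force: [-3.7, 3.1, 11.2]
finger_gap: -0.2
grip_force: 5.2
```

>>> step_arm(
  rows=[
    [[0, 0, -0.4], 0],
    [[0, 0, -0.4], 0],
    [[0, 0, -0.4], 0],
    [[0, 0, -0.4], 0],
    [[0, 0, -0.4], 0],
    [[0, 0, -0.4], 0],
    [[0, 0, -0.4], 0],
    [[0, 0, -0.4], 0],
    [[0, 0, -0.4], 0],
    [[0, 0, -0.4], 0],
  ],
)

```text
time: 21.9
tool_pos: [446.1, -202.8, 99.5]
tcp_rot: [180.0, 0.0, 98.8]
ft_force: [-2.8, 2.4, 7.1]
finger_gap: 0.1
grip_force: 3.5
```

>>> step_arm(
  rows=[
    [[0, 0, 2], 0],
    [[0, 0, 4], 0],
    [[0, 0, 6], 0],
    [[0, 0, 7], 0],
    [[0, 0, 7], 0],
    [[0, 0, 7], 0],
    [[0, 0, 7], 0],
  ],
)

```text
time: 22.6
tool_pos: [446.4, -202.9, 95.1]
tcp_rot: [180.0, 0.0, 98.8]
ft_force: [-14.5, 9.0, 31.0]
finger_gap: 0.0
grip_force: 15.6
```

The button is fully down: 4.4 mm past the first stop, then hard against its end. Letting go.

>>> step_arm(
  rows=[
    [[0, 0, -6], 0],
    [[0, 0, -14], 0],
    [[0, 0, -30], 0],
    [[0, 0, -60], 0],
    [[0, 0, -100], 0],
    [[-40, 0, -140], 0],
    [[-80, 0, -150], 0],
    [[-120, 0, -150], 0],
    [[-150, 0, -150], 0],
    [[-150, 0, -150], 0],
    [[-150, 0, -150], 0],
  ],
)

```text
time: 23.7
tool_pos: [468.5, -351.4, 241.2]
tcp_rot: [-180.0, -0.1, 98.7]
ft_force: [-0.7, 0.8, 0.0]
finger_gap: -0.3
grip_force: 0.0
```

```bash
python3 - <<'E'
from h import *
t=snapshot("top");i=snapshot("scene")
cv2.imwrite("pics/f.png",np.hstack([cv2.resize(t[120:230,180:380],None,fx=2,fy=2),cv2.resize(i[110:220,180:380],None,fx=2,fy=2)]))
E
```

```text
(no output)
```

View pics/f.png

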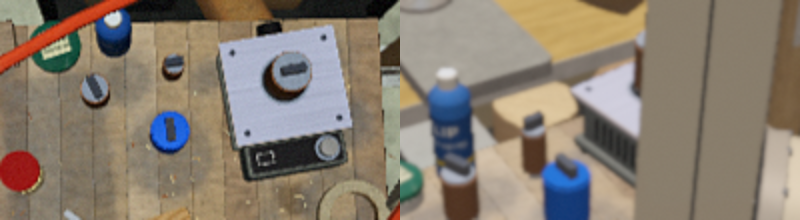

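The final picture shows the wide drum on the spindle at (290,72), the slim drum upright on the bench at (173,67), and the middle drum and jar where they stood. The arm is clear of everything.

```bash
python3 -c "
from bench import r
print(r.hand_in())"
```

```text
the job is handed in; nothing more can be done
None
```

The job is handed in at about 24 s of the 69 s (the hand-in gave no verdict): the slim drum stands upright on the bench, the wide drum is home on its seat, the button was held about 1 s at its first stop, pressed fully down and released, and the middle drum and jar were left untouched.

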